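# Stack two craft boxes on the classroom's sloping rack

### The arm

A 6-joint arm with a two-finger parallel gripper is mounted at the origin on the work surface. World frame = base frame: x ahead of the robot, y to its left, z up, the work surface at z = 0. Lengths are in m, angles in rad, forces in N, time in s.
With the tool pointing down it reaches from about 0.375 to 0.975 m from the base axis. Payload 3.8 kg.
Tool frame: the origin (TCP) lies between the finger pads; the fingertips stand robot.tip_reach ahead of it and the grasp point (between the pads) lies 8 mm behind it (robot.tip_reach is the distance from the TCP to the fingertips, in m); z points along the fingers, y is the direction in which the jaws open and shut (so a half turn about z gives the same grasp; the last joint's range is limited). The gripper opens to 88 mm and grips with 3 to 60 N. Pads are 18 mm wide; open, the fingers measure 123 mm over their backs; the gripper's body (75 mm by 187 mm) begins 45 mm behind the grasp point.
Start: joints at [-0.037, 0.264, 1.604, -0, 1.274, -0.037], TCP at [0.675, -0, 0.25] pointing down, gripper open.
Joint ranges: [-2.63, 2.63], [-0.94, 2.18], [0.31, 2.57], [-1.31, 4.45], [0, 2.66], [-2.55, 2.55]. Speed limits (rad/s): [2.57, 2.57, 3.14, 3.14, 3.14, 3.14].

### API

Orientations are given as [roll, pitch, yaw] about the fixed x, y, z axes, in that order (R = Rz(yaw) Ry(pitch) Rx(roll)).
In Python, from plant import robot, viewer, order gives the robot as it stands.
- The arm moves only by the tool servo_tool, never from a script. Its arguments are lists of equal length, an entry for each row: "claw": the opening in per cent of the stroke, from 0 (shut) to 100 (fully open); "xyz": the shift along the world's x, y, z in cm, a list of three; "yaw": the turn about the world's z in rad. In form: {"claw": [claw, ...], "xyz": [[dx, dy, dz], ...], "yaw": [yaw, ...]}. A call has 1 to 20 rows; each row is the pose to reach, as a shift and turn from the pose commanded when the call began; what a row does not reach only later rows make up. A row lasts 1/12 s, in which the tool goes at most 41.7 mm and 7.16 degrees, less where a joint would pass 70% of its speed; a pose out of reach is approached as far as the arm can. A call with a gripper value outside its range is refused whole. The fingers move at their own pace and stop on an object; "squeeze" is the grip in N (left out, the last holds). Time passes only in rows, so rows that repeat a pose let the fingers close. It gives the time, the measured TCP pose, the force and the opening at its end, in the units of the state.
- robot.observe(): the state, without advancing time (a new reading comes with each control period).
- viewer.camera(name): name is "scene" or "side" or "wrist"; returns the picture (420x560x3 uint8, red, green, blue); there is no depth.
- viewer.camera_params(name): a dict with "fx", "fy", "cx", "cy" (pixels), "R" (3x3) and "t" (3): a world point X has camera coordinates R X + t. Camera axes: x right, y down, z forward; pixel columns grow to the right and rows downward; lengths in m; the calibration is good to about 2 mm. A picture is of the moment at which its call begins: read the wrist's pose just before it. camera_params takes no time and is no camera call; for the wrist camera it gives the pose at the moment of the call.
- order.hand_in(): hands the job in, once; it reports no verdict.
The state is a dict: "clock": time; "qpos": joint angles; "dq": joint speeds; "effort": joint torques, N m; "tool_pos": TCP position; "eef_rot": TCP orientation; "ft_force": force on the tool from outside, world axes, zero at the start; "torque": the same for the moment, N m; "width": opening from 0.0 (shut) to 1.0 (fully open).
Only numpy, scipy, OpenCV 4.12 (cv2) and the standard library are available. Lean on these libraries where they do the work, as an engineer would, in place of code of your own. Each camera call takes 0.05 s, during which the arm holds its last target. There are 200 camera calls.

### The job

Tidy up the craft table: set the purple box on the sloping rack, in the middle of the slope, lying flat on it with one short end against the backstop, then stack the yellow box squarely on top of it, its end against the backstop too. Leave the green box where it is.

Things in the scene. Friction and masses are not known exactly. Their poses are not given: they have to be found in the camera images.
- rack_seat (a point): Fixed wooden rack: the point, 32 mm above the table, where the middle of its slope (165 x 150 mm, no sides, tilted 14 degrees) meets the backstop's face. x: up the slope, away from the robot; y: across, level; z: square to the slope, along the backstop (80 mm high, 150 wide, 12 thick), which stands at the slope's low end on the robot's side. A blue line marks the middle.
- purple_box_center (a point): Loose rigid craft box, purple with a brown cardboard band round its foot and a blank white patch on top, 110 (x) x 56 (y) x 46 (z) mm, 110 to 220 g, flat on the table. The point is its centre, 23 mm above its underside; x along its length, y across, z up. Both ends are alike. Goes at the bottom of the stack.
- yellow_box_center (a point): Loose rigid craft box, yellow with a brown cardboard band round its foot and a blank white patch on top, 110 (x) x 56 (y) x 46 (z) mm, 110 to 220 g, flat on the table. The point is its centre, 23 mm above its underside; x along its length, y across, z up. Both ends are alike. Goes on top of the purple box.
- green_box_center (a point): Loose rigid craft box, green with a brown cardboard band round its foot and a blank white patch on top, 110 (x) x 56 (y) x 46 (z) mm, 110 to 220 g, flat on the table. The point is its centre, 23 mm above its underside; x along its length, y across, z up. Both ends are alike. A bystander, to be left alone.
Things that resemble listed ones, but are neither listed nor needed, are in the scene too. What is shaped like the part that bears yellow_box_center but pink or red is not meant.

How it is judged:
By the outcome, as a careful person would: the job done as asked, in the order asked, and still so for the second after the job is handed in, with the robot touching nothing.
It also fails if it takes over 64 s, if anything falls off the work surface, if the arm or the gripper's body presses on something with over 40 N, if the wrist force passes 120 N, or if a joint passes its speed limit or range.

## Working session

There is one attempt and no reset: what is moved stays moved. The work goes in short steps, Python scripts to look and compute and a tool call to move; the robot and the scene stay as the last step left them, time stands still between calls to the robot, and variables do not carry over. Pictures are saved under pics/ and viewed, about 8 in all and at most 12, crops included, and the job is handed in when it is done.

Besides the shell and the picture viewer there is one more tool, called after "Call:" as name([rows], argument=value, ...), one row to a line, values as JSON. servo_tool: Moves the arm, as the interface text tells. Its arguments: {"type":"object","properties":{"claw":{"type":"array"},"xyz":{"type":"array"},"yaw":{"type":"array"},"squeeze":{"type":"number"}},"required":["claw","xyz","yaw"]}

```bash
ls; mkdir -p pics; python3 - <<'E'
from plant import robot, viewer
import cv2, numpy as np
print(robot.observe(), robot.tip_reach)
for n in ("scene","side"):
    im=viewer.camera(n); cv2.imwrite(f"pics/{n}0.png",im[:,:,::-1]); p=viewer.camera_params(n); np.savez(f"{n}0.npz",im=im,**p)
    print(n,-np.array(p["R"]).T@p["t"])
E
```

```text
pics
{'clock': 0.0, 'qpos': array([-3.68852195e-02,  2.64753356e-01,  1.60537258e+00, -8.12575287e-06,
        1.27367398e+00, -3.69223062e-02]), 'dq': array([-0.00098555, -0.00079875, -0.00093564, -0.00160942, -0.00014128,
       -0.00018765]), 'effort': array([-9.59501231e-04, -5.02113855e+01, -3.56871557e+01,  7.25938403e-02,
        2.92220683e-02, -1.93505334e-04]), 'tool_pos': array([6.74319406e-01, 3.06827487e-05, 2.48388592e-01]), 'eef_rot': array([-3.13938661e+00, -7.37194233e-05,  1.57083572e+00]), 'ft_force': array([ 0.28323954, -0.18846549,  0.39178176]), 'torque': array([ 0.01889385, -0.02368848,  0.01701408]), 'width': 0.9998387561948504} 0.011
scene [ 0.88360468 -0.60507646  0.8460819 ]
side [0.11921348 0.90247313 0.63445087]
```

View pics/scene0.png

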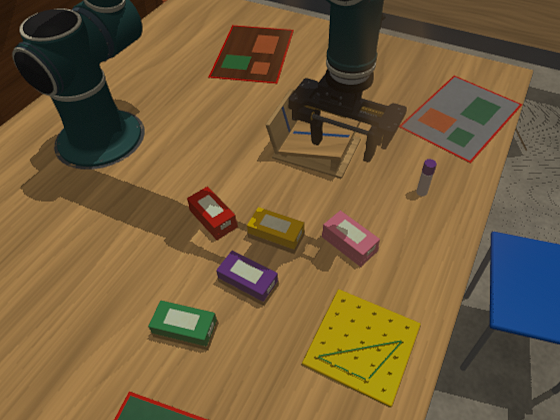

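View pics/side0.png

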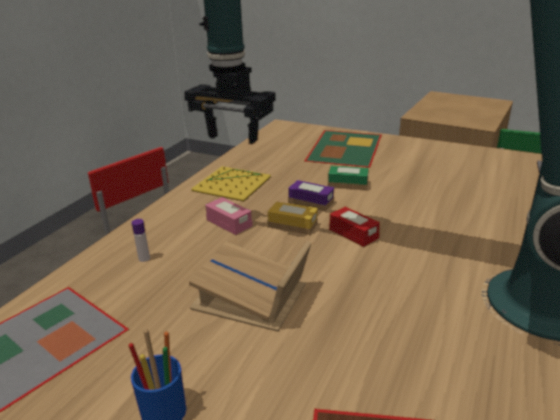

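Candidates: the scene view shows purple (247,276), yellow (276,228), green (183,323), and decoys red (212,212), pink (350,237) and a flat yellow card (362,347). The rack is at (315,140), half hidden by the gripper. In the side view it is in the open at (255,280), with its blue line from (211,262) to (277,287).

```bash
cat > h.py <<'E'
import numpy as np, cv2
def ray(p,uv,z):
    R=np.array(p["R"]);t=np.array(p["t"]);C=-R.T@t
    d=R.T@np.array([(uv[0]-p["cx"])/p["fx"],(uv[1]-p["cy"])/p["fy"],1.])
    return C+d*(z-C[2])/d[2]
def proj(p,X):
    c=np.array(p["R"])@X+np.array(p["t"]); return np.array([p["fx"]*c[0]/c[2]+p["cx"],p["fy"]*c[1]/c[2]+p["cy"]])
HUE={"purple":(120,145),"yellow":(18,32),"green":(50,90),"red":(0,6),"pink":(165,179)}
def rect(p,poly,z):
    P=np.array([ray(p,u,z)[:2] for u in poly],np.float32)
    (c,s,a)=cv2.minAreaRect(P*1000); 
    if s[0]<s[1]: a+=90;s=s[::-1]
    return np.round(c,1),np.round(s,1),round((a+90)%180-90,1)
def white(im,p,z=.046):
    "white patches: centre mm, size, angle deg, pixel"
    h=cv2.cvtColor(im,cv2.COLOR_RGB2HSV); m=((h[...,1]<70)&(h[...,2]>110)).astype(np.uint8)
    for c in cv2.findContours(m,0,2)[0]:
        if 60<cv2.contourArea(c)<20000: 
            r=rect(p,c[:,0],z)
            if 15<r[1][1]<45 and r[1][0]<80: print(np.round(c[:,0].mean(0)),*r)
E
python3 - <<'E'
from h import *
for n in("scene","side"):
    d=np.load(n+"0.npz"); print(n); white(d["im"],d)
    for k,uvs in {"scene":[(247,273),(276,224),(183,319)],"side":[(311,187),(293,210),(348,171)]}.items():
        if k==n: print([np.round(ray(d,u,.046)*1000) for u in uvs])
d=np.load("side0.npz"); print([np.round(ray(d,u,z)*1000) for u,z in (((211,262),.072),((277,287),.032))])
im=d["im"][220:330,170:330]; cv2.imwrite("pics/c1.png",cv2.resize(im[:,:,::-1],None,fx=4.5,fy=4.5))
E
```

```text
scene
[483. 406.] [1041.2 -258.1] [26.4 15.1] 12.2
[441. 410.] [ 983.4 -291.7] [53.1 27.6] 26.8
[181. 319.] [ 517.  -347.6] [60.5 31.1] 12.9
[247. 272.] [ 572.1 -206. ] [61.5 31.5] -4.3
[352. 231.] [719.  -24.7] [60.3 30.9] -19.5
[275. 223.] [567.4 -76.3] [58.3 26.8] 2.8
[211. 205.] [417.8 -97. ] [59.3 28.1] -22.5
[array([ 576., -209.,   46.]), array([571., -78.,  46.]), array([ 520., -346.,   46.])]
side
[354. 217.] [420.1 -97.4] [57.8 29.6] -21.1
[293. 209.] [569.3 -76.2] [55.7 26.1] 3.6
[227. 207.] [721.4 -24.9] [65.5 35.3] -20.1
[346. 169.] [ 519.9 -348.9] [63.8 44. ] 11.7
[array([ 574., -206.,   46.]), array([566., -73.,  46.]), array([ 517., -339.,   46.])]
[array([607., 225.,  72.]), array([478., 199.,  32.])]
```

View pics/c1.png

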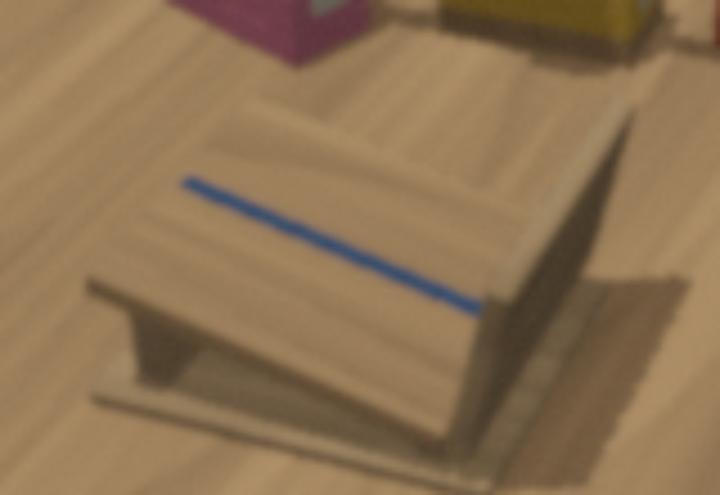

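The crop shows the blue line from crop pixel (188,182) at the high edge down to (480,310), where the backstop hides it. The backstop is on the robot's side. I'm moving above the purple box, which also clears the rack for the scene camera.

Call:
servo_tool([
  [-10.2, -20.6, 0],
  [-10.2, -20.6, 0],
  [-10.2, -20.6, 0],
  [-10.2, -20.6, 0],
  [-10.2, -20.6, 0],
  [-10.2, -20.6, 0],
  [-10.2, -20.6, 0],
  [-10.2, -20.6, 0],
  [-10.2, -20.6, 0],
  [-10.2, -20.6, 0],
  [-10.2, -20.6, 0],
  [-10.2, -20.6, 0],
  [-10.2, -20.6, 0],
  [-10.2, -20.6, 0],
  [-10.2, -20.6, 0],
  [-10.2, -20.6, 0],
], claw=[100, 100, 100, 100, 100, 100, 100, 100, 100, 100, 100, 100, 100, 100, 100, 100], yaw=[1.496, 1.496, 1.496, 1.496, 1.496, 1.496, 1.496, 1.496, 1.496, 1.496, 1.496, 1.496, 1.496, 1.496, 1.496, 1.496])

```text
clock: 1.43
tool_pos: [0.5729, -0.2059, 0.2495]
eef_rot: [3.141, -0.0, 3.065]
ft_force: [0.1, 0.2, 0.5]
width: 0.999
```

```bash
python3 - <<'E'
from plant import robot, viewer
from h import *
s=robot.observe(); print(s["clock"],s["tool_pos"],s["eef_rot"],s["ft_force"])
for n in ("wrist","scene","side"):
    p=viewer.camera_params(n); im=viewer.camera(n); np.savez(f"{n}1.npz",im=im,**p)
    print(n); white(im,p)
    if n=="wrist": w=im
    if n=="scene": sc=im
d=cv2.resize(sc[70:200,230:400],None,fx=2.4,fy=2.4)
out=np.zeros((420+312,560,3),np.uint8); 
cv2.imwrite("pics/w1.png",np.vstack([cv2.resize(w,(400,300)),cv2.resize(sc[85:195,245:385],(400,300))])[:,:,::-1])
E
```

```text
1.4333 [ 0.57290742 -0.20592458  0.24950963] [ 3.14144568e+00 -3.17101034e-04  3.06472434e+00] [0.06541832 0.22059079 0.5196817 ]
wrist
[461. 283.] [700.8 -19.9] [31.  18.5] 70.8
[282. 173.] [ 574.4 -207.9] [61.  30.3] -3.9
[405. 170.] [569.8 -77.9] [59.8 29.7] 3.0
[129. 139.] [ 518.7 -349.2] [60.9 30.6] 12.7
[382.  25.] [ 429.3 -102.3] [38.5 30. ] -23.3
scene
[181. 319.] [ 517.1 -347.8] [58.9 29.2] 13.0
[247. 272.] [ 572.8 -205.7] [60.  31.8] -2.7
[352. 232.] [719.  -24.9] [59.9 30.7] -18.5
[276. 224.] [567.6 -76.7] [59.  28.6] 3.5
side
[355. 218.] [419.8 -96.4] [59.2 29.7] -24.7
[292. 209.] [570.  -76.2] [58.1 28.1] 2.4
[228. 207.] [721.4 -24.9] [65.5 35.3] -20.1
[348. 170.] [ 520.1 -348. ] [57.4 27.6] 12.9
```

View pics/w1.png

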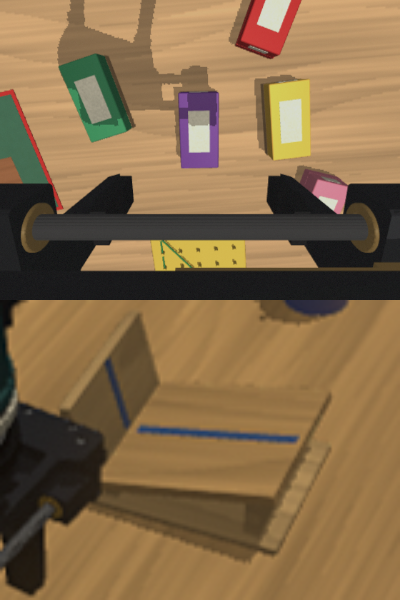

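The wrist view has purple under the gripper at (199,130) in the crop, with its patch centred. Yellow is at (290,120), with pink and red beside it. In the scene crop the rack's line runs from (137,428) to (298,438) and meets the backstop's own line near (131,429).

Now I'll compute the rack's pose from the blue pixels and lower onto the purple box. The grasp point goes 8 mm above its centre, so the TCP is at z 0.023.

```bash
python3 - <<'E'
from h import *
from scipy.optimize import least_squares
obs={}
for n,box in (("scene",(245,85,385,195)),("side",(180,235,320,320))):
    d=np.load(n+"1.npz"); im=d["im"]; h=cv2.cvtColor(im,cv2.COLOR_RGB2HSV)
    m=((h[...,0]>100)&(h[...,0]<125)&(h[...,1]>110)).astype(np.uint8)
    x0,y0,x1,y1=box; k=np.zeros_like(m);k[y0:y1,x0:x1]=1;m*=k
    for c in cv2.findContours(m,0,2)[0]:
        q=c[:,0]
        if len(q)<6: continue
        (cc,s,a)=cv2.minAreaRect(q.astype(np.float32)); b=cv2.boxPoints((cc,s,a)); 
        i=0 if np.linalg.norm(b[0]-b[1])<np.linalg.norm(b[1]-b[2]) else 1
        e=[(b[i]+b[(i+1)%4])/2,(b[(i+2)%4]+b[(i+3)%4])/2]
        print(n,np.round(s),np.round(e,1)); 
        obs.setdefault(n,[]).append((max(s),np.array(sorted(e,key=lambda v:v[0]))))
ds,dd=np.load("scene1.npz"),np.load("side1.npz")
es=max(obs["scene"],key=lambda o:o[0])[1]; ed=max(obs["side"],key=lambda o:o[0])[1]
def X(s,v):
    c,q=np.cos(v[2]),np.sin(v[2]);t=np.radians(14)
    return np.array([v[0]+s*np.cos(t)*c,v[1]+s*np.cos(t)*q,.032+s*np.sin(t)])
def f(v): # scene low end at s=a, high end at s=b; side high end s=b, low visible at s=c
    return np.r_[proj(ds,X(v[3],v))-es[0],proj(ds,X(v[4],v))-es[1],proj(dd,X(v[4],v))-ed[0],proj(dd,X(v[5],v))-ed[1]]
r=least_squares(f,[.45,.19,.2,0.003,.162,.03],x_scale=[.01,.01,.1,.01,.01,.01]); print(np.round(r.x,4),np.round(r.fun,1))
E
```

```text
scene [54.  1.] [[294.  131.8]
 [347.9 135.7]]
side [4. 1.] [[271. 286.]
 [275. 288.]]
side [11.  1.] [[259.  281. ]
 [268.9 285.2]]
side [25.  1.] [[234.  270. ]
 [257.  280.1]]
side [3. 0.] [[229.1 267.8]
 [231.9 269.2]]
side [11.  1.] [[213. 261.]
 [223. 265.]]
[ 0.472   0.2091  0.066  -0.0025  0.1133  0.0451] [ -0.1   1.2 -11.5   0.2  -8.8  -2.2  -0.6   1.3]
```

Call:
servo_tool([
  [0.1, -0.1, -4],
  [0.1, -0.1, -8],
  [0.1, -0.1, -12],
  [0.1, -0.1, -15],
  [0.1, -0.1, -18],
  [0.1, -0.1, -20],
  [0.1, -0.1, -21.5],
  [0.1, -0.1, -22.6],
  [0.1, -0.1, -22.6],
  [0.1, -0.1, -22.6],
  [0.1, -0.1, -22.6],
  [0.1, -0.1, -22.6],
  [0.1, -0.1, -22.6],
  [0.1, -0.1, -22.6],
  [0.1, -0.1, -22.6],
], claw=[100, 100, 100, 100, 100, 100, 100, 100, 100, 100, 0, 0, 0, 0, 0], yaw=[0.015, 0.015, 0.015, 0.015, 0.015, 0.015, 0.015, 0.015, 0.015, 0.015, 0.015, 0.015, 0.015, 0.015, 0.015], squeeze=10)

```text
clock: 2.83
tool_pos: [0.5745, -0.2072, 0.0246]
eef_rot: [-3.141, 0.001, 3.082]
ft_force: [-0.4, 0.6, -0.3]
width: 0.648
```

Call:
servo_tool([
  [0, 0, 0],
  [0, 0, 0],
  [0, 0, 2],
  [0, 0, 6],
  [0, 0, 10],
  [0, 0, 14],
  [0, 0, 18],
  [0, 0, 18],
  [0, 0, 18],
], claw=[0, 0, 0, 0, 0, 0, 0, 0, 0], yaw=[0, 0, 0, 0, 0, 0, 0, 0, 0])

```text
clock: 3.58
tool_pos: [0.5759, -0.2078, 0.2072]
eef_rot: [-3.139, 0.006, 3.082]
ft_force: [-0.2, 0.2, -2.0]
width: 0.637
```

```bash
python3 - <<'E'
from h import *
from scipy.optimize import least_squares
ds,dd=np.load("scene1.npz"),np.load("side1.npz")
es=np.array([[293.5,131.8],[348.4,135.7]]); ed=np.array([[212.5,261],[276,288.3]])
def X(s,v):
    c,q=np.cos(v[2]),np.sin(v[2]);t=np.radians(14)
    return np.array([v[0]+s*np.cos(t)*c,v[1]+s*np.cos(t)*q,.032+s*np.sin(t)])
def f(v):
    return np.r_[proj(ds,X(v[3],v))-es[0],proj(ds,X(v[4],v))-es[1],proj(dd,X(v[4],v))-ed[0],proj(dd,X(v[5],v))-ed[1]]
r=least_squares(f,[.45,.19,.2,0.003,.162,.03],x_scale=[.01,.01,.1,.01,.01,.01]); v=r.x; print(np.round(v,4),np.round(r.fun,1))
for s in (v[3],0,v[4]): print(X(s,v))
# slope's high corners & backstop check: predicted pixels for assumed seat
for sh in (v[4]-.165,v[4]-.160,v[4]-.155):
    B=X(sh,v); t=np.radians(14);c,q=np.cos(v[2]),np.sin(v[2])
    zz=np.array([-np.sin(t)*c,-np.sin(t)*q,np.cos(t)])
    top=X(sh,v)+.08*zz; yy=np.array([-q,c,0])
    print("seat",np.round(B,4),"scene px",np.round(proj(ds,B),1),"line top",np.round(proj(ds,top),1),"top corners",np.round(proj(ds,top+.075*yy),1),"hi corners",np.round(proj(ds,X(sh+.165,v)-.075*yy),1),np.round(proj(ds,X(sh+.165,v)+.075*yy),1))
E
```

```text
[0.4581 0.2078 0.0698 0.0108 0.1565 0.0177] [-0.   0.2 -0.6 -0.1 -0.5 -0.2 -0.1  0.1]
[0.46857    0.20856931 0.03462456]
[0.4580691  0.20783529 0.032     ]
[0.60956326 0.21842485 0.0698639 ]
seat [0.4499 0.2073 0.0299] scene px [286.7 131.5] line top [278.8 105.4] top corners [290.7  87.8] hi corners [337.4 156.1] [357.4 116.7]
seat [0.4547 0.2076 0.0312] scene px [288.5 131.7] line top [280.6 105.5] top corners [292.5  87.9] hi corners [339.5 156.2] [359.3 116.8]
seat [0.4595 0.2079 0.0324] scene px [290.2 131.8] line top [282.4 105.6] top corners [294.2  87.9] hi corners [341.5 156.4] [361.2 116.9]
```

The fit puts the seat at about (0.4585, 0.208) with yaw 0.07. The predicted corners match the picture. The purple box is held, with a 2 N load. I'm carrying it over the upper part of the rack.

Call:
servo_tool([
  [0.2, 3, 0.3],
  [0.4, 6, 0.6],
  [0.6, 9, 1],
  [0.8, 12.5, 1],
  [1, 16, 1],
  [1.3, 19.5, 1],
  [1.5, 23, 1],
  [1.7, 26.5, 1],
  [1.9, 30, 1],
  [2, 33.5, 1],
  [2.2, 37, 1],
  [2.4, 40, 1],
  [2.4, 42.3, 1],
  [2.4, 42.3, 1],
  [2.4, 42.3, 1],
  [2.4, 42.3, 1],
], claw=[0, 0, 0, 0, 0, 0, 0, 0, 0, 0, 0, 0, 0, 0, 0, 0], yaw=[0, 0.02, 0.04, 0.06, 0.08, 0.1, 0.12, 0.13, 0.13, 0.13, 0.13, 0.13, 0.13, 0.13, 0.13, 0.13])

```text
clock: 4.92
tool_pos: [0.5967, 0.2152, 0.2111]
eef_rot: [-3.14, -0.004, -3.071]
ft_force: [-0.2, 0.7, -0.9]
width: 0.633
```

```bash
python3 - <<'E'
from plant import robot, viewer
from h import *
s=robot.observe(); print(s["clock"],s["tool_pos"],s["eef_rot"],s["ft_force"],s["width"])
p=viewer.camera_params("wrist"); im=viewer.camera("wrist"); np.savez("wrist2.npz",im=im,**p)
R=np.array(p["R"]);print(-R.T@p["t"])
h=cv2.cvtColor(im,cv2.COLOR_RGB2HSV)
m=((h[...,0]>100)&(h[...,0]<125)&(h[...,1]>110)).astype(np.uint8)
for c in cv2.findContours(m,0,2)[0]:
    if len(c)>15: print(cv2.minAreaRect(c), cv2.contourArea(c))
y=.07;t=np.radians(14);S=np.array([.4585,.2078,.032]);ex=np.array([np.cos(y)*np.cos(t),np.sin(y)*np.cos(t),np.sin(t)]);ey=np.array([-np.sin(y),np.cos(y),0]);ez=np.cross(ex,ey)
o=im.copy()
for P in (S,S+.165*ex,S+.08*ez,S+.075*ey,S-.075*ey,S+.08*ez+.075*ey,S+.08*ez-.075*ey):
    cv2.circle(o,tuple(int(round(a)) for a in proj(p,P)),3,(255,0,0),1)
cv2.imwrite("pics/w2.png",o[:,:,::-1])
E
```

```text
4.9167 [0.59666437 0.21524799 0.21110375] [-3.13998504 -0.00413002 -3.07092631] [-0.19104711  0.66603297 -0.93487218] 0.6329987608967736
[0.53109239 0.21069398 0.34662907]
((553.0, 131.5), (51.0, 12.0), 90.0) 439.5
```

View pics/w2.png

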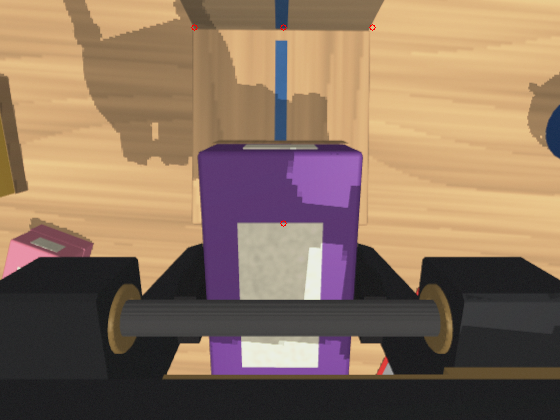

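The view shows the rack line at column 281, where I predicted 283, and the backstop foot at row 29, where I predicted 27. So the seat is about (0.460, 0.2063), yaw 0.07. The held box is lined up on columns 200–362. Now I'll lower it until its far edge almost touches.

Call:
servo_tool([
  [-2.5, -0.2, -1],
  [-5, -0.4, -3],
  [-7, -0.5, -6],
  [-7.8, -0.5, -8.5],
  [-7.8, -0.5, -10.5],
  [-7.8, -0.5, -11.5],
  [-7.8, -0.5, -12],
  [-7.8, -0.5, -12.5],
  [-7.8, -0.5, -13],
  [-7.8, -0.5, -13.3],
  [-7.8, -0.5, -13.6],
  [-7.8, -0.5, -13.6],
  [-7.8, -0.5, -13.6],
], claw=[0, 0, 0, 0, 0, 0, 0, 0, 0, 0, 0, 0, 0], yaw=[0, 0, 0, 0, 0, 0, 0, 0, 0, 0, 0, 0, 0], squeeze=6)

```text
clock: 6.05
tool_pos: [0.5207, 0.2112, 0.0781]
eef_rot: [3.141, 0.001, -3.071]
ft_force: [0.1, -0.4, -1.7]
width: 0.633
```

```bash
python3 - <<'E'
from plant import robot, viewer
from h import *
s=robot.observe(); print(s["clock"],s["tool_pos"],s["eef_rot"],s["ft_force"],s["torque"],s["width"])
im=viewer.camera("side"); a=cv2.resize(im[190:330,150:340],(570,420)); im=viewer.camera("wrist"); 
cv2.imwrite("pics/s3.png",np.vstack([a,cv2.resize(im[:240],(570,180*240//240))])[:,:,::-1])
E
```

```text
6.05 [0.52066068 0.21123139 0.07814564] [ 3.14127076e+00  1.33213070e-03 -3.07130195e+00] [ 0.12847673 -0.43922787 -1.69686889] [ 0.12056983 -0.05887237  0.01828799] 0.6334817240584101
```

View pics/s3.png

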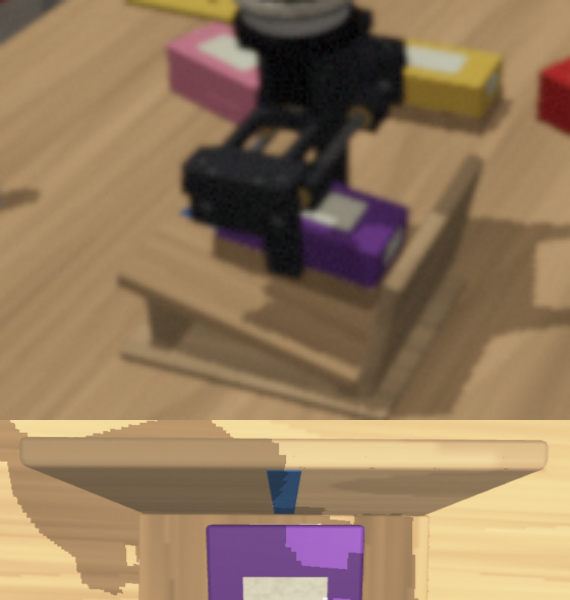

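The box has already tilted to lie along the slope and is centred on the line. I'll press it down lightly, then slide it down the slope to the backstop.

Call:
servo_tool([
  [0, 0, -0.2],
  [0, 0, -0.4],
  [0, 0, -0.6],
  [0, 0, -0.6],
  [-0.2, 0, -0.65],
  [-0.4, 0, -0.7],
  [-0.6, 0, -0.75],
  [-0.8, -0.1, -0.8],
  [-1, -0.1, -0.85],
  [-1.2, -0.1, -0.9],
  [-1.4, -0.1, -0.95],
  [-1.55, -0.1, -1],
  [-1.65, -0.1, -1],
  [-1.65, -0.1, -1],
], claw=[0, 0, 0, 0, 0, 0, 0, 0, 0, 0, 0, 0, 0, 0], yaw=[0, 0, 0, 0, 0, 0, 0, 0, 0, 0, 0, 0, 0, 0], squeeze=6)

```text
clock: 7.32
tool_pos: [0.5072, 0.2097, 0.069]
eef_rot: [-3.141, 0.008, -3.07]
ft_force: [9.5, -4.2, -1.2]
width: 0.636
```

```bash
python3 - <<'E'
from plant import robot, viewer
from h import *
s=robot.observe(); print(s["clock"],s["tool_pos"],s["eef_rot"],s["ft_force"],s["torque"],s["width"])
p=viewer.camera_params("wrist"); w=viewer.camera("wrist"); np.savez("wrist4.npz",im=w,**p)
im=viewer.camera("side"); a=cv2.resize(im[190:330,150:340],(570,420)); 
cv2.imwrite("pics/s4.png",np.vstack([a,cv2.resize(w[60:260],(570,180))])[:,:,::-1])
E
```

```text
7.3167 [0.50719988 0.20966166 0.06903275] [-3.14107953  0.00818839 -3.07045643] [ 9.47412374 -4.23404064 -1.23245181] [-0.46412138 -1.52097434  0.04740399] 0.6364811233841907
```

View pics/s4.png

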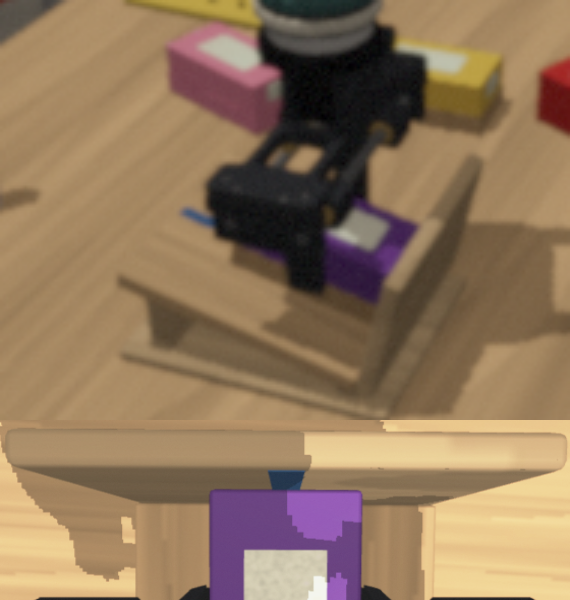

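There is 9.5 N of contact with the backstop, so the box is home. I'm opening and rising.

Call:
servo_tool([
  [0.1, 0, 0],
  [0.1, 0, 0],
  [0.1, 0, 0],
  [0.1, 0, 0],
  [0.1, 0, 0],
  [0.1, 0, 2],
  [0.1, 0, 5],
  [1, 0, 9],
  [3, 0, 12],
  [5, 0, 14],
  [7, 0, 14],
  [8, 0, 14],
  [8, 0, 14],
  [8, 0, 14],
], claw=[100, 100, 100, 100, 100, 100, 100, 100, 100, 100, 100, 100, 100, 100], yaw=[0, 0, 0, 0, 0, 0, 0, 0, 0, 0, 0, 0, 0, 0])

```text
clock: 8.58
tool_pos: [0.5822, 0.2097, 0.2058]
eef_rot: [-3.141, -0.004, -3.072]
ft_force: [-0.2, 0.3, -0.5]
width: 1.003
```

```bash
python3 - <<'E'
from plant import robot, viewer
from h import *
s=robot.observe(); print(s["clock"],s["tool_pos"],s["eef_rot"],s["ft_force"],s["width"])
p=viewer.camera_params("wrist"); w=viewer.camera("wrist"); np.savez("wrist5.npz",im=w,**p)
cv2.imwrite("pics/w5.png",w[:,:,::-1])
E
```

```text
8.5833 [0.58215685 0.20965272 0.2058353 ] [-3.14086468 -0.00391174 -3.07170023] [-0.24285404  0.27443959 -0.48561937] 1.0034084818507758
```

View pics/w5.png

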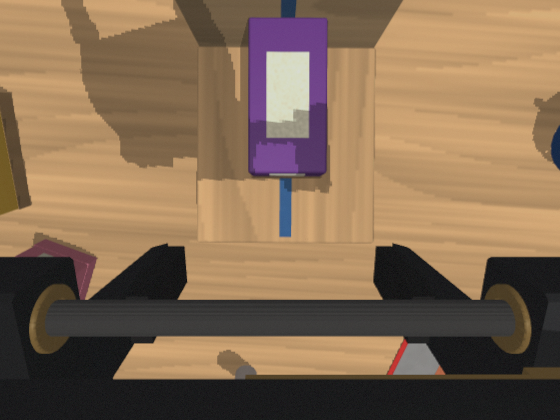

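Purple lies flat at columns 249–327, over the line (column about 286). I'll measure how centred and seated it is.

```bash
python3 - <<'E'
from h import *
p=np.load("wrist5.npz"); im=p["im"]; h=cv2.cvtColor(im,cv2.COLOR_RGB2HSV)
m=((h[...,0]>118)&(h[...,0]<150)&(h[...,1]>80)&(h[...,2]>40)).astype(np.uint8); m[220:]=0
C=max(cv2.findContours(m,0,2)[0],key=cv2.contourArea)[:,0]; hull=cv2.convexHull(C)[:,0]
print("purple",cv2.boundingRect(C)); 
y=.07;t=np.radians(14);S=np.array([.460,.2063,.032]);ex=np.array([np.cos(y)*np.cos(t),np.sin(y)*np.cos(t),np.sin(t)]);ey=np.array([-np.sin(y),np.cos(y),0]);ez=np.cross(ex,ey)
def back(uv,zl):
    R=p["R"];c=-R.T@p["t"];d=R.T@np.array([(uv[0]-p["cx"])/p["fx"],(uv[1]-p["cy"])/p["fy"],1.])
    k=(zl-ez@(c-S))/(ez@d);X=c+k*d-S; return np.round(1000*np.array([X@ex,X@ey]),1)
w=((h[...,1]<70)&(h[...,2]>90)).astype(np.uint8); 
print("patch",back((288,94.5),.046))
for r in (30,60,100,140,165):
    c=np.where(m[r])[0]; print(r,back((c.min()-.5,r),.046),back((c.max()+.5,r),.046))
for c in (260,288,315): q=np.where(m[:,c])[0]; print("col",c,back((c,q.min()-.5),.046),back((c,q.max()),.046))
b=((h[...,0]>100)&(h[...,0]<118)&(h[...,1]>110)); 
for r in (190,210,230): 
    c=np.where(b[r,200:380])[0]+200; print("line",r,back((c.mean(),r),0))
for e in ((197,100),(375,100),(198,230),(374,230),(286,242),(220,47.5),(350,47.5)): print("edge",e,back(e,0))
E
```

```text
purple (249, 17, 78, 159)
patch [54.1  0.3]
30 [  9.  -27.4] [ 9.1 27.4]
60 [ 29.9 -27.5] [30.  27.5]
100 [ 58.  -27.5] [58.  27.5]
140 [ 86.1 -27.6] [86.2 27.5]
165 [103.7 -27.6] [103.8  26.9]
col 260 [  0.3 -19.3] [110.8 -19.5]
col 288 [-0.4  0.4] [108.7   0.3]
col 315 [ 0.4 19.3] [110.8  19.4]
line 190 [119.9  -0.7]
line 210 [136.8  -1.2]
line 230 [153.7  -1.2]
edge (197, 100) [ 44.2 -75.1]
edge (375, 100) [44.4 74.5]
edge (198, 230) [153.7 -74.8]
edge (374, 230) [153.7  74.1]
edge (286, 242) [163.9  -0.3]
edge (220, 47.5) [  0.5 -55.6]
edge (350, 47.5) [ 0.6 53.4]
```

Purple spans 0–110 mm along the slope and is within 1 mm of the middle. Yellow is next.

Call:
servo_tool([
  [0, -3, 0.5],
  [0, -6, 1],
  [0, -9, 1],
  [0, -12, 1],
  [-0.3, -15, 1],
  [-0.6, -18, 1],
  [-0.9, -21, 1],
  [-1.2, -24, 0],
  [-1.3, -27, -2],
  [-1.3, -28.7, -4],
  [-1.3, -28.7, -5],
  [-1.3, -28.7, -5],
  [-1.3, -28.7, -5],
], claw=[100, 100, 100, 100, 100, 100, 100, 100, 100, 100, 100, 100, 100], yaw=[0, 0, 0, -0.018, -0.018, -0.018, -0.018, -0.018, -0.018, -0.018, -0.018, -0.018, -0.018])

```text
clock: 9.72
tool_pos: [0.569, -0.0759, 0.1565]
eef_rot: [3.14, -0.003, -3.089]
ft_force: [-0.1, 0.5, -0.5]
width: 1.001
```

```bash
python3 - <<'E'
from plant import robot, viewer
from h import *
s=robot.observe(); print(s["clock"],s["tool_pos"],s["eef_rot"],s["ft_force"],s["width"])
p=viewer.camera_params("wrist"); w=viewer.camera("wrist"); np.savez("wrist6.npz",im=w,**p); white(w,p)
cv2.imwrite("pics/w6.png",w[:,:,::-1])
E
```

```text
9.7167 [ 0.56898091 -0.07589428  0.15645198] [ 3.14019767e+00 -3.13649191e-03 -3.08938682e+00] [-0.07908353  0.46305039 -0.54555421] 1.0006660556695268
[333. 359.] [707.3 -21.5] [30.7 30.1] 71.4
[284. 197.] [569.9 -78. ] [59.1 29.7] 2.9
[246.  20.] [ 436.3 -105.4] [29.9 23.6] 66.8
```

View pics/w6.png

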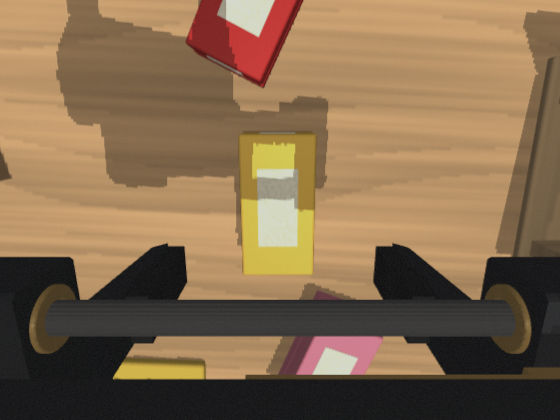

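Yellow is centred at pixel (277,204), which is (0.570, -0.078), between red and pink, and both are clear of the jaws. I'm grasping it.

Call:
servo_tool([
  [0.1, -0.2, -3],
  [0.1, -0.2, -6],
  [0.1, -0.2, -9],
  [0.1, -0.2, -11],
  [0.1, -0.2, -12.5],
  [0.1, -0.2, -13.2],
  [0.1, -0.2, -13.2],
  [0.1, -0.2, -13.2],
  [0.1, -0.2, -13.2],
  [0.1, -0.2, -13.2],
  [0.1, -0.2, -13.2],
  [0.1, -0.2, -13.2],
  [0.1, -0.2, -13.2],
  [0.1, -0.2, -13.2],
  [0.1, -0.2, -11],
  [0.1, -0.2, -7],
  [0.1, -0.2, -3],
  [0.1, -0.2, 1],
  [0.1, -0.2, 5],
], claw=[100, 100, 100, 100, 100, 100, 100, 100, 0, 0, 0, 0, 0, 0, 0, 0, 0, 0, 0], yaw=[0, 0, 0, 0, 0, 0, 0, 0, 0, 0, 0, 0, 0, 0, 0, 0, 0, 0, 0], squeeze=10)

```text
clock: 11.35
tool_pos: [0.5704, -0.079, 0.2086]
eef_rot: [3.141, -0.002, -3.09]
ft_force: [0.3, -0.5, -2.6]
width: 0.632
```

Call:
servo_tool([
  [0, 2, 0.3],
  [0, 5, 0.6],
  [0, 8, 1],
  [0, 11, 1],
  [0, 14, 1],
  [0, 17, 1],
  [0, 20, 1],
  [-0.5, 23, 1],
  [-1, 25.5, 1],
  [-1.5, 27.5, 1],
  [-2, 29, 1],
  [-2, 29.2, 0.5],
  [-2, 29.2, 0.5],
  [-2, 29.2, 0.5],
  [-2, 29.2, 0.5],
], claw=[0, 0, 0, 0, 0, 0, 0, 0, 0, 0, 0, 0, 0, 0, 0], yaw=[0, 0, 0, 0.01, 0.018, 0.018, 0.018, 0.018, 0.018, 0.018, 0.018, 0.018, 0.018, 0.018, 0.018])

```text
clock: 12.6
tool_pos: [0.5515, 0.2119, 0.2121]
eef_rot: [-3.141, -0.001, -3.072]
ft_force: [-0.1, 0.5, -2.3]
width: 0.632
```

```bash
python3 - <<'E'
from plant import robot, viewer
from h import *
s=robot.observe(); print(s["clock"],s["tool_pos"],s["eef_rot"],s["ft_force"],s["width"])
p=viewer.camera_params("wrist"); w=viewer.camera("wrist"); np.savez("wrist7.npz",im=w,**p)
h=cv2.cvtColor(w,cv2.COLOR_RGB2HSV)
m=(h[...,0]>20)&(h[...,0]<32)&(h[...,1]>170)
for r in range(120,300,20):
    c=np.where(m[r,150:420])[0]+150; print(r,(c.min(),c.max()) if len(c) else None)
E
```

```text
12.6 [0.55148054 0.21191614 0.21214305] [-3.14080167e+00 -8.73911357e-04 -3.07218707e+00] [-0.13819881  0.50865618 -2.32218813] 0.6319829522223462
120 None
140 (np.int64(216), np.int64(343))
160 None
180 (np.int64(202), np.int64(227))
200 (np.int64(274), np.int64(293))
220 (np.int64(217), np.int64(353))
240 (np.int64(205), np.int64(354))
260 (np.int64(207), np.int64(348))
280 (np.int64(208), np.int64(352))
```

Call:
servo_tool([
  [-2, -0.1, -1],
  [-3.5, -0.2, -3],
  [-4.2, -0.2, -5],
  [-4.2, -0.2, -6.5],
  [-4.2, -0.2, -7.5],
  [-4.2, -0.2, -8],
  [-4.2, -0.2, -8.3],
  [-4.2, -0.2, -8.6],
  [-4.2, -0.2, -8.9],
  [-4.2, -0.2, -9.1],
  [-4.2, -0.2, -9.1],
  [-4.2, -0.2, -9.1],
], claw=[0, 0, 0, 0, 0, 0, 0, 0, 0, 0, 0, 0], yaw=[0, 0, 0, 0, 0, 0, 0, 0, 0, 0, 0, 0], squeeze=6)

```text
clock: 13.65
tool_pos: [0.51, 0.2112, 0.122]
eef_rot: [3.141, 0.001, -3.071]
ft_force: [-0.2, 0.1, -2.1]
width: 0.633
```

```bash
python3 - <<'E'
from plant import robot, viewer
from h import *
s=robot.observe(); print(s["clock"],s["tool_pos"],s["eef_rot"],s["ft_force"],s["torque"],s["width"])
w=viewer.camera("wrist"); im=viewer.camera("side"); a=cv2.resize(im[170:330,150:340],(570,420)); 
cv2.imwrite("pics/s8.png",np.vstack([a,cv2.resize(w[:240],(570,180))])[:,:,::-1])
E
```

```text
13.65 [0.50999379 0.21115913 0.12201834] [ 3.14135481e+00  1.11413900e-03 -3.07133285e+00] [-0.24098243  0.05460665 -2.08550876] [ 0.07405265 -0.11433299 -0.01115761] 0.6331825601589696
```

View pics/s8.png

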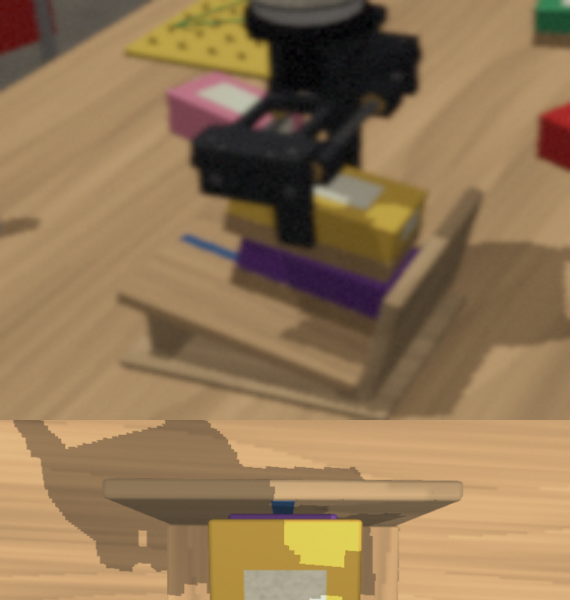

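Yellow sits over purple, tilted like the slope and about 1 mm to the left. I'll lower it with that correction and slide it to the backstop.

Call:
servo_tool([
  [0, -0.15, -0.15],
  [0, -0.15, -0.3],
  [0, -0.15, -0.45],
  [0, -0.15, -0.5],
  [-0.2, -0.15, -0.55],
  [-0.4, -0.2, -0.6],
  [-0.6, -0.2, -0.65],
  [-0.8, -0.2, -0.7],
  [-1, -0.2, -0.75],
  [-1.2, -0.25, -0.8],
  [-1.4, -0.25, -0.85],
  [-1.55, -0.25, -0.9],
  [-1.65, -0.25, -0.9],
  [-1.65, -0.25, -0.9],
], claw=[0, 0, 0, 0, 0, 0, 0, 0, 0, 0, 0, 0, 0, 0], yaw=[0, 0, 0, 0, 0, 0, 0, 0, 0, 0, 0, 0, 0, 0], squeeze=6)

```text
clock: 14.92
tool_pos: [0.4976, 0.2085, 0.1151]
eef_rot: [3.142, 0.01, -3.071]
ft_force: [8.8, -3.3, 2.4]
width: 0.637
```

Call:
servo_tool([
  [0.1, 0, 0],
  [0.1, 0, 0],
  [0.1, 0, 0],
  [0.1, 0, 0],
  [0.1, 0, 0],
  [0.1, 0, 2],
  [0.1, 0, 5],
  [1, 0, 8],
  [3, 0, 10],
  [5, 0, 11],
  [7, 0, 11],
  [8, 0, 11],
  [9, 0, 11],
  [9, 0, 11],
  [9, 0, 11],
], claw=[100, 100, 100, 100, 100, 100, 100, 100, 100, 100, 100, 100, 100, 100, 100], yaw=[0, 0, 0, 0, 0, 0, 0, 0, 0, 0, 0, 0, 0, 0, 0])

```text
clock: 16.17
tool_pos: [0.582, 0.2083, 0.2213]
eef_rot: [-3.141, -0.003, -3.072]
ft_force: [-0.3, 0.6, 0.9]
width: 1.001
```

```bash
python3 - <<'E'
from plant import robot, viewer
from h import *
s=robot.observe(); print(s["clock"],s["tool_pos"],s["eef_rot"],s["ft_force"],s["width"])
p=viewer.camera_params("wrist"); w=viewer.camera("wrist"); np.savez("wrist9.npz",im=w,**p)
im=viewer.camera("side"); np.savez("side9.npz",im=im); sc=viewer.camera("scene")
a=cv2.resize(im[190:330,150:340],(400,295)); b=cv2.resize(sc[70:200,230:400],(386,295))
cv2.imwrite("pics/w9.png",np.vstack([np.hstack([a,b]),cv2.resize(w[:215],(786,302))])[:,:,::-1])
h=cv2.cvtColor(w,cv2.COLOR_RGB2HSV)
m=((h[...,0]>20)&(h[...,0]<34)&(h[...,1]>150)).astype(np.uint8); m[220:]=0; m[:,:150]=0;m[:,420:]=0
y=.07;t=np.radians(14);S=np.array([.460,.2063,.032]);ex=np.array([np.cos(y)*np.cos(t),np.sin(y)*np.cos(t),np.sin(t)]);ey=np.array([-np.sin(y),np.cos(y),0]);ez=np.cross(ex,ey)
def back(uv,zl):
    R=np.array(p["R"]);c=-R.T@p["t"];d=R.T@np.array([(uv[0]-p["cx"])/p["fx"],(uv[1]-p["cy"])/p["fy"],1.])
    k=(zl-ez@(c-S))/(ez@d);X=c+k*d-S; return np.round(1000*np.array([X@ex,X@ey]),1)
C=max(cv2.findContours(m,0,2)[0],key=cv2.contourArea)[:,0]
b=cv2.boundingRect(C); print(b)
for r in range(b[1]+6,b[1]+b[3]-12,25):
    c=np.where(m[r])[0]; print(r,back((c.min()-.5,r),.092),back((c.max()+.5,r),.092))
for c in (b[0]+12,b[0]+b[2]//2,b[0]+b[2]-12): q=np.where(m[:,c])[0]; print("col",c,back((c,q.min()-.5),.092),back((c,q.max()+.5),.092))
E
```

```text
16.1667 [0.58204281 0.2082553  0.22125249] [-3.14101970e+00 -3.06774636e-03 -3.07160009e+00] [-0.30322322  0.6482851   0.9427747 ] 1.0008218623487768
(245, 0, 91, 168)
6 [ 13.6 -28.3] [13.7 27.3]
31 [ 28.8 -27.1] [28.9 27.3]
56 [ 44.  -27.2] [44.  26.8]
81 [ 59.2 -27.2] [59.3 26.8]
106 [ 74.5 -27.9] [74.5 26.8]
131 [ 89.8 -27.9] [89.8 26.2]
col 257 [  9.7 -20.7] [111.6 -20.9]
col 290 [ 9.8 -0.5] [109.8  -0.5]
col 324 [ 9.8 20.3] [111.6  20.4]
```

View pics/w9.png

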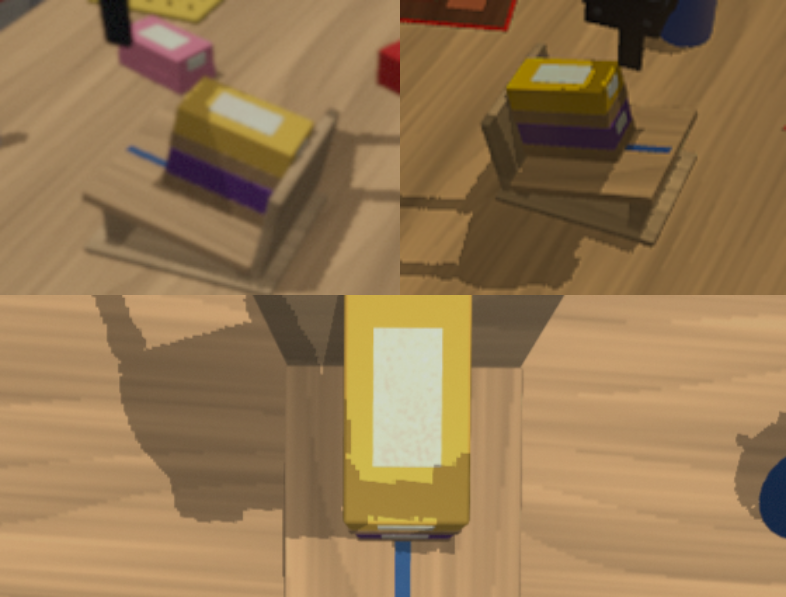

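The views show both boxes flat on the slope, flush with each other and against the backstop. The top face measures as ending at about 110 mm with its y edges at -27 and +27 mm, and the gripper is clear. I'm handing in.

```bash
python3 -c "
from plant import order; print(order.hand_in())"
```

```text
the job is handed in; nothing more can be done
None
```

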